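Clamp a board carrier in the soldering pallet

ROBOT

A 6-joint arm with a two-finger parallel gripper is mounted at the origin on the work surface. World frame = base frame: x ahead of the robot, y to its left, z up, the work surface at z = 0. Lengths are in m, angles in rad, forces in N, time in s.
With the tool pointing down it reaches from about 0.325 to 0.85 m from the base axis. Payload 4.4 kg.
Tool frame: the origin (TCP) lies between the finger pads, 19 mm behind the fingertips; this is the grasp point; z points along the fingers, y is the line along which they close (so a half turn about z gives the same grasp; the last joint's range is limited). The gripper opens to 94 mm and grips with 3 to 60 N. Pads are 16 mm wide; open, the fingers measure 119 mm over their backs; the gripper's body (75 mm by 177 mm) begins 78 mm behind the grasp point.
Start: joints at [1.022, 0.207, 1.542, -0, 1.393, -0.15], TCP at [0.223, 0.53, 0.224] pointing down, gripper open.
Joint ranges: [-2.73, 2.73], [-0.86, 2.22], [0.23, 2.46], [-1.11, 4.25], [0.08, 2.63], [-2.82, 2.82]. Speed limits (rad/s): [2.79, 2.79, 3.14, 3.14, 3.14, 3.14].

INTERFACE

Orientations are given as [roll, pitch, yaw] about the fixed x, y, z axes, in that order (R = Rz(yaw) Ry(pitch) Rx(roll)).
In Python, from plant import sensors, read_camera, manip gives the robot as it stands.
- The arm moves only by the shell command python3 -m creep 'ROWS' [FORCE]. ROWS is JSON, a list of rows, each a list of 3 entries, a list of its own where there are three numbers: the closure, from -1 (fully open) to 1 (shut), then the shift along the tool's x, y, z in units of 200 mm (1.0 is 200 mm), then the turn, a rotation vector about the tool's x, y, z in units of 45 degrees (1.0 is 45 degrees). A call has 1 to 20 rows; each row shifts and turns the commanded pose from where the row before left it, along the tool's axes as they then stand; what a row does not reach is not made up. A row lasts 1/10 s, in which the tool goes at most 50 mm and 8.59 degrees, less where a joint would pass 70% of its speed; a pose out of reach is approached as far as the arm can. A call with a number of a shift or a turn outside -1 to 1 is refused whole. A call with a gripper value outside its range is refused whole. The fingers move at their own pace and stop on an object; FORCE is the grip in N (left out, the last holds). Time passes only in rows, so rows that do not move let the fingers close. It gives the time, the measured TCP pose, the force, the opening and the grip force at its end, in the units of the state.
- sensors.sense(): the state, without advancing time (a new reading comes with each control period).
- read_camera(name): name is "scene" or "top"; returns a dict with "color" (480x640x3 uint8, blue, green, red), "depth" (480x640 float32, m along the optical axis (not along the pixel's ray), 0 where there is no reading), "intrinsics" (3x3 intrinsics, pixels), "R" (3x3) and "t" (3): a world point X has camera coordinates R X + t. Camera axes: x right, y down, z forward; pixel columns grow to the right and rows downward; lengths in m; the calibration is good to about 2 mm. A picture is of the moment at which its call begins.
- manip.close_job(): hands the job in; it is judged then, once.
The state is a dict: "time": time; "q": joint angles; "joint_vel": joint speeds; "joint_efforts": joint torques, N m; "eef_pos": TCP position; "ee_rot": TCP orientation; "force": force on the tool from outside, world axes, zero at the start; "torque": the same for the moment, N m; "grip_width": finger opening in m; "finger_force": force on a finger pad.
Only numpy, scipy, OpenCV 4.12 (cv2) and the standard library are available. Lean on these libraries where they do the work, as an engineer would, in place of code of your own. Each camera call takes 0.05 s, during which the arm holds its last target. There are 200 camera calls.

TASK

Set the circuit-board carrier (the black plate with the arched aluminium handle) down flat in the nest between the steel guide pins of the black soldering pallet, without dropping it, and let go of it. Then turn the orange torque knob clockwise, seen from above, so that its steel clamp finger swings over the carrier, until it clicks past its detent and stays there by itself; stop at that click and do not force it further. Leave the amber jar and the blue cup where they are.

Things in the scene. Friction and masses are not known exactly. Their poses are not given: they have to be found in the camera images.
- carrier: board carrier, loose, 0.3 to 0.65 kg: black plate 100 (x) x 130 (y) x 12 mm thick with a green circuit board, whose parts near the middle reach 27 mm above the underside, and an aluminium arch handle over it. Origin: centre of its underside; z up. Starts flat on the table.
- handle (a point): centre of the carrier's handle: a flat-sided aluminium bar along the carrier's y, 16 mm wide (x), 14 mm tall, 106 mm long, on two posts with 86 mm clear between them; 72 mm above the carrier's underside. Axes as the carrier's.
- fixture: fixed black soldering pallet, 20 mm thick, from -72 to +142 mm in its x and +-95 mm in its y from its origin, which lies on the table under the nest's centre. The knob's axis is 90 mm from the origin along +x; 51 to 73 mm from that axis, on its +y side, stands an aluminium block 24 mm wide and 55 mm high (over the table), from which the red sprung detent pin points at the knob.
- nest (a point): centre of the nest, on the pallet's top (20 mm above the table), where the middle of the carrier's underside must rest; carrier x along nest x, either way round. Six steel guide pins, 14 mm thick, straight to 8 mm high and tapering to 13 mm, stand round it and leave 2 mm free on each side of the carrier.
- knob_grip (a point): on the knob's upright axis, 79 mm above the table, a good TCP height for a grip from above. The grip is an orange upright bar, 64 mm long (this point's x), 16 mm thick (y), from 24 mm below to 12 mm above this point, on a black disc of 60 mm diameter with two steel cam lobes on its rim. The point turns with the knob.
- finger_tip (a point): tip of the knob's steel clamp finger, 18 mm wide, under the disc, 67 mm from the axis along the knob's -x (the bar's white-striped end). It turns with the knob, passes 3 mm above a seated carrier and would strike one not fully down. It starts clear of the nest and, locked, points at the nest's centre within about 15 degrees.
- knob (a joint): knob angle, rad, clockwise from above; starts at 0.25 to 0.75. Turns easily (0.05 N m) until a lobe meets the sprung pin; takes up to 0.45 N m towards the crest (springs back if let go), then pulls ahead and snaps about 0.35 rad on, to rest locked between the lobes: unmarked, this lies 1.6 to 2.2 rad from the start (needs a regrasp). 0.2 rad beyond it is over-tightened.
- bottle: bystander: amber glass jar with black lid, 46 mm thick, 100 mm tall, upright. Origin: centre of its underside.
- tub: bystander: blue plastic cup, 72 mm across, 50 mm tall. Origin: centre of its underside.
There are look-alikes about, which are no part of the job. What is shaped like the carrier but pink is not meant.

How it is judged:
On the way, in this order (a step that is already met when the one before it is completed fails the run):
1. the carrier sits flat in the nest, released, while the knob is still unlocked (horizontal distance between carrier and nest below 0.006 m and z of carrier in the frame of nest between -0.003 and 0.003 m and angle between carrier's own z axis and vertical below 0.05 rad and angle between the x axis of carrier and the x axis of nest, either way round below 0.08 rad and contact force between the fingers and carrier below 0.5 N and value of joint knob below 1.9 rad), for 0.2 s.
2. the knob has clicked past its detent (value of joint knob above 2.28 rad), for 0.1 s.
At the end, for the whole second after the job is handed in: the carrier lies flat at rest in the nest (within 6 mm of its centre, 3 mm in height, square within 0.08 rad, tilt under 0.05 rad) and the knob rests by itself in the locked position past its detent (within 0.12 rad), nothing held (horizontal distance between carrier and nest below 0.006 m and z of carrier in the frame of nest between -0.003 and 0.003 m and angle between carrier's own z axis and vertical below 0.05 rad and angle between the x axis of carrier and the x axis of nest, either way round below 0.08 rad and value of joint knob between 2.28 and 2.52 rad and velocity of joint knob between -0.1 and 0.1 rad/s and linear speed of carrier below 0.02 m/s and contact force between the fingers and carrier below 0.5 N); the robot touches nothing.
It fails at once if the amber jar is disturbed (moved more than 20 mm) (distance of bottle from where it was at the start of the episode above 0.02 m).
It fails at once if the blue cup is disturbed (moved more than 20 mm) (distance of tub from where it was at the start of the episode above 0.02 m).
It fails at once if the knob is over-tightened (more than 0.2 rad past the locked position) (value of joint knob above 2.6 rad).
It fails at once if the carrier is dropped or flung (faster than 1.2 m/s) (linear speed of carrier above 1.2 m/s).
It also fails if it takes over 72 s, if anything falls off the work surface, if the arm or the gripper's body presses on something with over 40 N, if the wrist force passes 120 N, or if a joint passes its speed limit or range.

## Working session

There is one attempt and no reset: what is moved stays moved. The work goes in short steps, Python scripts to look and compute and a shell command to move; the robot and the scene stay as the last step left them, time stands still between calls to the robot, and variables do not carry over. Pictures are saved under pics/ and viewed, at most 10 in all, crops included, and the job is handed in when it is done.

```bash
ls; mkdir -p pics; python3 - <<'E'
from plant import sensors, read_camera
import cv2,numpy as np
for n in("top","scene"):
    c=read_camera(n); cv2.imwrite(f"pics/{n}0.png",c["color"]); np.savez(f"pics/{n}0.npz",**c)
    print(n,c["R"].round(3).tolist(),c["t"].round(3),c["intrinsics"].round(1).tolist())
print(sensors.sense())
E
```

```text
pics
top [[-0.028, -1.0, -0.007], [-0.974, 0.029, -0.225], [0.225, 0.0, -0.974]] [-0.027  0.538  0.803] [[457.1, 0.0, 314.1], [0.0, 457.1, 236.7], [0.0, 0.0, 1.0]]
scene [[0.674, 0.738, 0.019], [0.462, -0.401, -0.791], [-0.576, 0.542, -0.612]] [-0.341 -0.181  1.523] [[551.7, 0.0, 319.8], [0.0, 551.7, 242.8], [0.0, 0.0, 1.0]]
{'time': 0.1, 'q': array([ 1.02148177e+00,  2.07364250e-01,  1.54278231e+00, -8.81706790e-06,
        1.39350445e+00, -1.50505841e-01]), 'joint_vel': array([ 0.0014263 , -0.00223911, -0.002306  , -0.00038011,  0.00098382,
        0.00089868]), 'joint_efforts': array([-7.01070185e-04, -3.71861923e+01, -2.82295454e+01,  7.00486894e-02,
        3.10453051e-02, -5.29116505e-05]), 'eef_pos': array([0.22293954, 0.52927982, 0.22320381]), 'ee_rot': array([-3.13955627e+00, -3.00047621e-04,  2.74278519e+00]), 'force': array([ 1.06877599, -0.3831611 ,  0.2266691 ]), 'torque': array([-0.03818764,  0.01824876, -0.03082685]), 'finger_force': 0.0, 'grip_width': 0.0941609716560511}
```

View pics/top0.png

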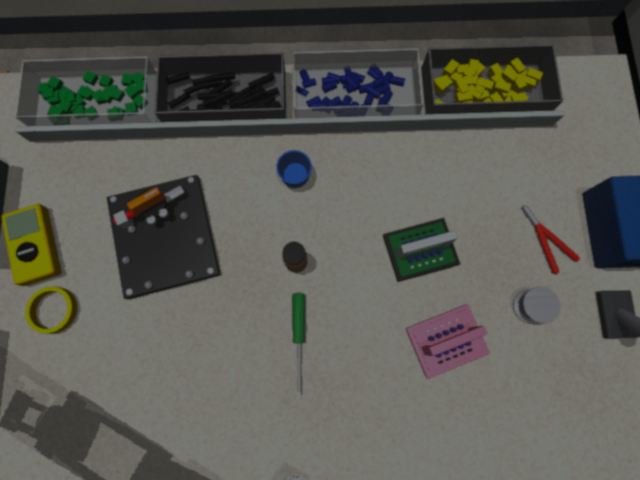

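View pics/scene0.png

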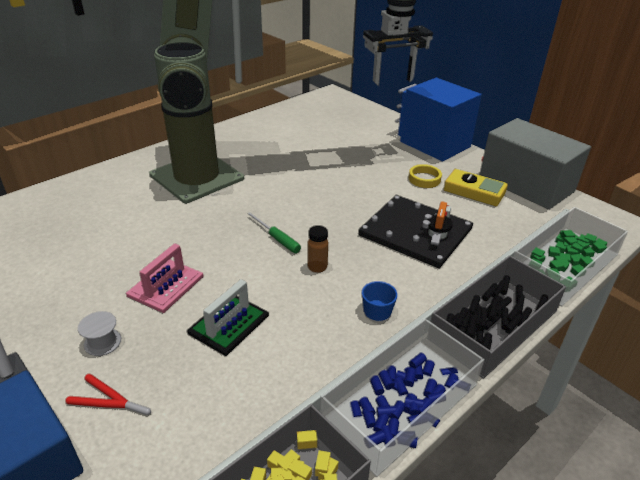

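The top view shows two candidates: the black and green carrier with an aluminium handle at about (421,249), and the pink look-alike at (448,341). The black one fits the description. The pallet is at (163,237) with its orange knob at (145,200), the blue cup at (295,169) and the amber jar at (294,256).

```bash
cat > h.py <<'E'
import numpy as np,cv2
def cloud(c):
    K=c["intrinsics"];v,u=np.mgrid[:480,:640];d=c["depth"]
    P=np.stack([(u-K[0,2])/K[0,0]*d,(v-K[1,2])/K[1,1]*d,d],-1)
    X=(P-c["t"])@c["R"]; X[d==0]=np.nan; return X
def box(m,X,name):
    n,l,s,_=cv2.connectedComponentsWithStats(m.astype(np.uint8))
    i=1+np.argmax(s[1:,4]); p=X[l==i]; r=cv2.minAreaRect((p[:,:2]*1000).astype(np.float32))
    print(name,"n",len(p),"c",np.round(r[0],1),"size",np.round(r[1],1),"ang",round(r[2],1),"zmed",np.median(p[:,2]).round(4),"zmax",p[:,2].max().round(4)); return p
def reg(x0,y0,x1,y1):
    m=np.zeros((480,640),bool);m[y0:y1,x0:x1]=1;return m
def proj(c,p):
    q=c["R"]@np.array(p)+c["t"];q=c["intrinsics"]@q;return q[:2]/q[2]
E
python3 - <<'E'
from h import *
c=dict(np.load("pics/top0.npz"));X=cloud(c);z=X[...,2];hsv=cv2.cvtColor(c["color"],cv2.COLOR_BGR2HSV)
r=reg(370,205,470,290);box(r&(z>.006)&(z<.035),X,"plate");box(r&(z>.006),X,"all");box(r&(z>.06),X,"handle")
r=reg(95,165,230,305);box(r&(z>.01)&(z<.024),X,"pallet");box(r&(z>.01),X,"palletall")
org=r&(hsv[...,0]>5)&(hsv[...,0]<22)&(hsv[...,1]>150)&(hsv[...,2]>80)
box(org&(z>.07),X,"bar");box(r&(z>.03)&~(z>.07),X,"mid")
r=reg(270,145,318,192);box(r&(z>.01),X,"cup");r=reg(275,235,315,275);box(r&(z>.01),X,"jar");
r=reg(400,300,495,380);box(r&(z>.006),X,"pink")
a=cv2.resize(c["color"][160:310,95:235],None,fx=3.5,fy=3.5,interpolation=2)
b=cv2.resize(c["color"][205:295,370:475],None,fx=2.8,fy=2.8,interpolation=2)
o=np.zeros((525,800,3),np.uint8);o[:a.shape[0],:a.shape[1]]=a;o[:b.shape[0],500:500+b.shape[1]]=b;cv2.imwrite("pics/crop1.png",o)
E
```

```text
plate n 2714 c [ 518.3 -255. ] size [100.6 130.5] ang 13.8 zmed 0.0134 zmax 0.0347
all n 3306 c [ 518.3 -255. ] size [100.6 130.5] ang 13.8 zmed 0.014 zmax 0.0831
handle n 545 c [ 518.1 -254.4] size [ 16.4 105.7] ang 13.9 zmed 0.079 zmax 0.0831
pallet n 8261 c [561.2 261.5] size [216.2 190.9] ang 13.1 zmed 0.0203 zmax 0.024
palletall n 10047 c [561.2 261.5] size [216.2 190.9] ang 13.1 zmed 0.0208 zmax 0.0948
bar n 221 c [614.8 274.4] size [16.6 62. ] ang 30.9 zmed 0.0909 zmax 0.0947
mid n 982 c [601.2 273. ] size [ 52.4 144.1] ang 26.1 zmed 0.0541 zmax 0.0699
cup n 649 c [684.1  -6.7] size [67.9 70. ] ang 89.1 zmed 0.0397 zmax 0.0547
jar n 619 c [499.5  -5.9] size [42.9 43.6] ang 54.0 zmed 0.0992 zmax 0.1043
pink n 3756 c [ 338.9 -291. ] size [100.3 131. ] ang 19.3 zmed 0.0139 zmax 0.0831
```

View pics/crop1.png

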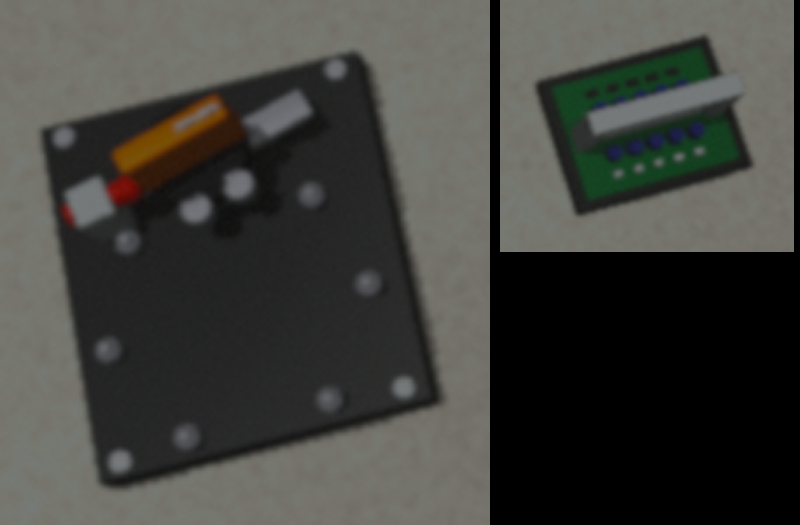

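The crop confirms the target: a black plate with a green board and a bare aluminium handle (crop centre (645,125)). The knob's white-striped end points right and up at (205,115), and the block with the red pin is on its left at (90,200). So the pallet's +x is up in the top image. Next I turn the tool square to the carrier and travel to it.

```bash
cat > d.py <<'E'
import sys,numpy as np
from plant import sensors
from scipy.spatial.transform import Rotation as R
s=sensors.sense();R0=R.from_euler("xyz",s["ee_rot"])
x,y,z,yaw=map(float,sys.argv[1:5])
print("t",round(s["time"],2),"pos",s["eef_pos"].round(4),"rpy",np.degrees(s["ee_rot"]).round(2),"q6",s["q"][5].round(2))
print("shift units",(R0.inv().apply(np.array([x,y,z])-s["eef_pos"])/.2).round(4),"turn units",(np.degrees((R0.inv()*R.from_euler("xyz",[np.pi,0,np.radians(yaw)])).as_rotvec())/45).round(4))
E
python3 -m creep '[[-1,[0,0,0],[0,0,0.17]],[-1,[0,0,0],[0,0,0.17]],[-1,[0,0,0],[0,0,0.17]],[-1,[0,0,0],[0,0,0.17]],[-1,[0,0,0],[0,0,0.17]],[-1,[0,0,0],[0,0,0.17]],[-1,[0,0,0],[0,0,0.167]],[-1,[-0.1,0.01,0],[0,0,0]],[-1,[-0.2,0.024,0],[0,0,0]],[-1,[-0.23,0.028,0],[0,0,0]],[-1,[-0.23,0.028,0],[0,0,0]],[-1,[-0.23,0.028,0],[0,0,0]],[-1,[-0.23,0.028,0],[0,0,0]],[-1,[-0.23,0.028,0],[0,0,0]],[-1,[-0.23,0.028,0],[0,0,0]],[-1,[-0.23,0.028,0],[0,0,0]],[-1,[-0.23,0.028,0],[0,0,0]],[-1,[-0.23,0.028,0],[0,0,0]],[-1,[-0.23,0.028,0],[0,0,0]],[-1,[-0.23,0.028,0],[0,0,0]]]' 25
python3 d.py .5183 -.2548 .14 103.8
```

```text
time: 2.1
eef_pos: [0.4241, -0.0056, 0.2241]
ee_rot: [3.142, -0.0, 1.81]
force: [0.4, 0.5, 0.8]
grip_width: 0.0937
finger_force: 0.0
t 2.1 pos [ 0.4241 -0.0056  0.2241] rpy [ 1.8000e+02 -1.0000e-02  1.0371e+02] q6 -0.46
shift units [-1.3224  0.1621  0.4201] turn units [ 0.0001 -0.0003 -0.002 ]
```

```bash
python3 -m creep '[[-1,[-0.22,0.027,0],[0,0,0]],[-1,[-0.22,0.027,0],[0,0,0]],[-1,[-0.22,0.027,0],[0,0,0]],[-1,[-0.22,0.027,0],[0,0,0]],[-1,[-0.22,0.027,0.1],[0,0,0]],[-1,[-0.14,0.017,0.1],[0,0,0]],[-1,[-0.08,0.01,0.1],[0,0,0]],[-1,[0,0,0.12],[0,0,0]],[-1,[0,0,0],[0,0,0]],[-1,[0,0,0],[0,0,0]]]'
python3 d.py .5183 -.2548 .072 103.8
```

```text
time: 3.1
eef_pos: [0.5177, -0.252, 0.1397]
ee_rot: [-3.14, -0.002, 1.811]
force: [1.0, -0.2, 0.8]
grip_width: 0.094
finger_force: 0.0
t 3.1 pos [ 0.5177 -0.252   0.1397] rpy [-1.7992e+02 -9.0000e-02  1.0374e+02] q6 -0.84
shift units [-0.0151  0.      0.3383] turn units [-0.0017 -0.0021 -0.0014]
```

```bash
python3 -m creep '[[-1,[-0.015,0,0.1],[0,0,0]],[-1,[0,0,0.1],[0,0,0]],[-1,[0,0,0.09],[0,0,0]],[-1,[0,0,0.048],[0,0,0]],[-1,[0,0,0],[0,0,0]],[0.9,[0,0,0],[0,0,0]],[0.9,[0,0,0],[0,0,0]],[0.9,[0,0,0],[0,0,0]],[0.9,[0,0,0],[0,0,0]],[0.9,[0,0,0],[0,0,0]],[0.9,[0,0,0],[0,0,0]],[0.9,[0,0,0],[0,0,0]]]' 40
python3 d.py .5183 -.2548 .072 103.8
```

```text
time: 4.3
eef_pos: [0.519, -0.2554, 0.0726]
ee_rot: [-3.142, -0.0, 1.81]
force: [-0.6, -0.4, 0.8]
grip_width: 0.041
finger_force: 0.0
t 4.3 pos [ 0.519  -0.2554  0.0726] rpy [-180.     -0.    103.73] q6 -0.85
shift units [ 0.0035 -0.0025  0.0031] turn units [-0.0001 -0.0001 -0.0015]
```

Now I close on the handle and lift slowly.

```bash
python3 -m creep '[[1,[0,0,0],[0,0,0]],[1,[0,0,0],[0,0,0]],[1,[0,0,0],[0,0,0]],[1,[0,0,0],[0,0,0]],[1,[0,0,0],[0,0,0]],[1,[0,0,0],[0,0,0]],[1,[0,0,-0.03],[0,0,0]],[1,[0,0,-0.07],[0,0,0]],[1,[0,0,-0.12],[0,0,0]],[1,[0,0,-0.15],[0,0,0]],[1,[0,0,-0.15],[0,0,0]],[1,[0,0,-0.15],[0,0,0]],[1,[0,0,-0.12],[0,0,0]],[1,[0,0,-0.07],[0,0,0]],[1,[0,0,0],[0,0,0]]]' 40
python3 d.py .5271 .2536 .245 103.1
```

```text
time: 5.8
eef_pos: [0.5202, -0.2561, 0.2476]
ee_rot: [3.138, 0.004, 1.811]
force: [0.3, -0.6, -4.3]
grip_width: 0.0155
finger_force: 40.0
t 5.8 pos [ 0.5202 -0.2561  0.2476] rpy [179.79   0.23 103.74] q6 -0.85
shift units [2.4676 0.6388 0.0054] turn units [0.0046 0.0051 0.0142]
```

```bash
python3 -m creep '[[1,[0.05,0.013,0],[0,0,0]],[1,[0.1,0.026,0],[0,0,0]],[1,[0.15,0.039,0],[0,0,0]],[1,[0.18,0.047,0],[0,0,0]],[1,[0.18,0.047,0],[0,0,0]],[1,[0.18,0.047,0],[0,0,0]],[1,[0.18,0.047,0],[0,0,0]],[1,[0.18,0.047,0],[0,0,0]],[1,[0.18,0.047,0],[0,0,0]],[1,[0.18,0.047,0],[0,0,0]],[1,[0.18,0.047,0],[0,0,0]],[1,[0.18,0.047,0],[0,0,0]],[1,[0.18,0.047,0],[0,0,0.005]],[1,[0.15,0.039,0],[0,0,0.005]],[1,[0.12,0.03,0],[0,0,0.005]],[1,[0.07,0.018,0],[0,0,0]],[1,[0.03,0.008,0],[0,0,0]],[1,[0,0,0],[0,0,0]],[1,[0,0,0],[0,0,0]]]'
python3 d.py .5271 .2536 .245 103.1
```

```text
time: 7.7
eef_pos: [0.527, 0.254, 0.2441]
ee_rot: [-3.14, 0.001, 1.798]
force: [0.3, -0.9, -4.6]
grip_width: 0.0158
finger_force: 40.0
t 7.7 pos [0.527  0.254  0.2441] rpy [-1.7993e+02  5.0000e-02  1.0302e+02] q6 0.07
shift units [-0.0021  0.0001 -0.0044] turn units [-0.0015  0.0011 -0.0018]
```

```bash
python3 - <<'E'
from h import *
def fit(name,c,m):
    X=cloud(c);z=X[...,2];a=np.radians(13.1);o=np.array([.5271,.2536])
    M=np.array([[np.cos(a),np.sin(a)],[-np.sin(a),np.cos(a)]])
    n,l,s,_=cv2.connectedComponentsWithStats((m&(z>.0265)&(z<.037)).astype(np.uint8))
    for i in range(1,n):
        if s[i,4]>=6:
            p=X[l==i]; print(name,s[i,4],((p[:,:2].mean(0)-o)@M.T*1000).round(1),p[:,2].max().round(4))
for n in("top","scene"):
    c=dict(np.load(f"pics/{n}0.npz"));X=cloud(c)
    m=(np.abs(X[...,0]-.561)<.13)&(np.abs(X[...,1]-.2615)<.13)
    fit(n,c,m); box(m&(X[...,2]>.012)&(X[...,2]<.03),X,n)
c=dict(np.load("pics/scene0.npz"));X=cloud(c)
m=(np.abs(X[...,0]-.518)<.1)&(np.abs(X[...,1]+.255)<.1)&(X[...,2]>.06);box(m,X,"handle scene")
E
```

```text
top 35 [ 58.3 -53.5] 0.0357
top 70 [62.2 53.2] 0.0369
top 40 [ -0.4 -74.6] 0.0352
top 41 [-0.8 72.7] 0.0354
top 40 [-59.1 -40.7] 0.0346
top 44 [-59.5  38.7] 0.0346
top n 8463 c [561.2 261.5] size [216.1 190.9] ang 13.1 zmed 0.0204 zmax 0.03
scene 21 [-55.8  35.8] 0.0362
scene 21 [ 2.5 70.1] 0.0361
scene 20 [-56.9 -42.8] 0.0354
scene 20 [ 80.1 -17.2] 0.0367
scene 25 [  2.6 -77.1] 0.0353
scene 20 [108.8  -9.4] 0.0357
scene 24 [ 61.5 -55.8] 0.0357
scene n 3744 c [562.8 261.9] size [215.9 200.4] ang 13.2 zmed 0.0217 zmax 0.0299
handle scene n 578 c [ 518.9 -255.7] size [ 18.9 108.7] ang 13.6 zmed 0.0786 zmax 0.0842
```

```bash
python3 -m creep '[[1,[0,0,0.05],[0,0,0]],[1,[0,0,0.1],[0,0,0]],[1,[0,0,0.12],[0,0,0]],[1,[0,0,0.12],[0,0,0]],[1,[0,0,0.1],[0,0,0]],[1,[0,0,0.07],[0,0,0]],[1,[0,0,0.04],[0,0,0]],[1,[0,0,0],[0,0,0]],[1,[0,0,0],[0,0,0]]]'
python3 - <<'E'
from h import *
from plant import read_camera
for n in("top","scene"):
    c=read_camera(n);np.savez(f"pics/{n}1.npz",**c);X=cloud(c);z=X[...,2]
    m=(np.abs(X[...,0]-.527)<.1)&(np.abs(X[...,1]-.2536)<.1)
    box(m&(z>.05)&(z<.075),X,n+" plate")
    u,v=proj(c,[.54,.26,.05]).astype(int); a=c["color"][max(v-90,0):v+90,max(u-130,0):u+130]
    cv2.imwrite(f"pics/{n}1.png",cv2.resize(a,None,fx=3,fy=3))
E
python3 d.py .5271 .2536 .122 103.1
```

```text
time: 8.6
eef_pos: [0.5279, 0.2551, 0.1254]
ee_rot: [3.14, -0.0, 1.798]
force: [-0.1, -0.6, -5.7]
grip_width: 0.0154
finger_force: 40.0
top plate n 2146 c [548.5 259. ] size [144.3 128.6] ang 13.2 zmed 0.0654 zmax 0.075
scene plate n 1187 c [549.  258.4] size [145.4 135.3] ang 14.1 zmed 0.0673 zmax 0.075
t 8.7 pos [0.5284 0.2553 0.1261] rpy [ 1.7983e+02 -1.0000e-02  1.0306e+02] q6 0.07
shift units [-0.0071 -0.0081  0.0207] turn units [ 0.0037 -0.0003 -0.001 ]
```

View pics/top1.png

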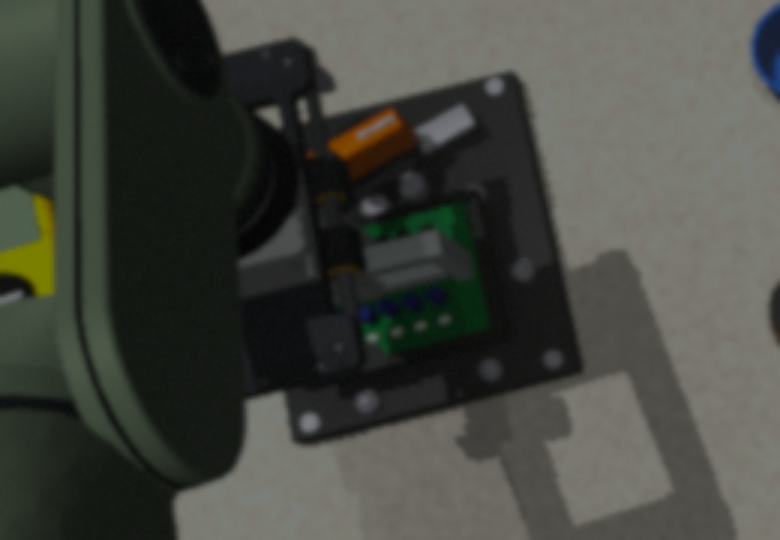

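View pics/scene1.png

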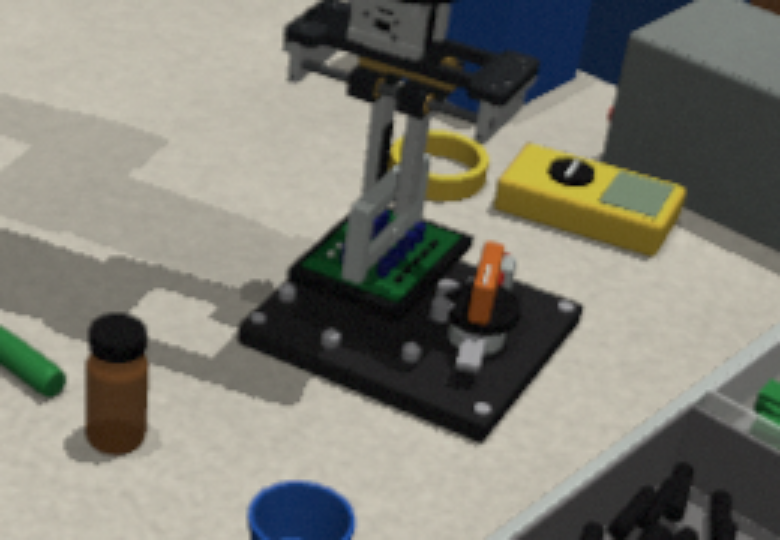

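The carrier hangs level over the nest. It is square with the pallet in both crops: the board is at (425,270) in the top crop and (380,260) in the scene crop, with the pins at (523,268), (490,370) and (368,400) in the top crop. Before lowering, I measure the carrier's edges against the nest in the same camera.

```bash
python3 -m creep '[[1,[0,0,0],[0,0,0]],[1,[0,0,0],[0,0,0]],[1,[0,0,0],[0,0,0]],[1,[0,0,0],[0,0,0]]]'
python3 - <<'E'
from h import *
from plant import read_camera,sensors
s=sensors.sense();c=read_camera("top");print(s["eef_pos"],sensors.sense()["eef_pos"]);zb=s["eef_pos"][2]-.072
c0=dict(np.load("pics/top0.npz"))
def edges(name,c,o,ang,zb):
    X=cloud(c);a=np.radians(ang);M=np.array([[np.cos(a),np.sin(a)],[-np.sin(a),np.cos(a)]])
    p=(X[...,:2]-o)@M.T*1000;z=X[...,2];t=(z>zb+.007)&(z<zb+.03)&(np.abs(p)<80).all(-1)
    x,y=p[t].T
    f=lambda u,w,b:[round(np.percentile(u[(w>k)&(w<k+8)],2),1) for k in b]
    print(name,"ymin edge vs x",f(y,x,(-44,-30,-15,20,35)),"xmin edge vs y",f(x,y,(-60,-50,-40,-30,-20)),"xmax",[round(np.percentile(x[(y>k)&(y<k+8)],98),1) for k in(-60,-50,-40,-30)])
edges("start",c0,[.5183,-.2550],13.8,0)
edges("now",c,[.5271,.2536],13.1,zb)
E
```

```text
time: 9.1
eef_pos: [0.5272, 0.2551, 0.1248]
ee_rot: [3.141, -0.0, 1.799]
force: [-0.5, -0.1, -5.0]
grip_width: 0.0156
finger_force: 40.0
[0.52723358 0.25508654 0.12483949] [0.5271873  0.25506248 0.12472803]
start ymin edge vs x [np.float64(-61.3), np.float64(-61.7), np.float64(-61.2), np.float64(-61.8), np.float64(-61.8)] xmin edge vs y [np.float64(-48.9), np.float64(-48.8), np.float64(-48.8), np.float64(-48.7), np.float64(-48.7)] xmax [np.float64(47.7), np.float64(47.3), np.float64(47.1), np.float64(46.9)]
now ymin edge vs x [np.float64(-62.5), np.float64(-62.7), np.float64(-62.1), np.float64(-62.9), np.float64(-62.5)] xmin edge vs y [np.float64(-48.7), np.float64(-49.3), np.float64(-49.4), np.float64(-50.3), np.float64(-50.3)] xmax [np.float64(46.3), np.float64(46.9), np.float64(46.5), np.float64(47.1)]
```

```bash
cat > edge.py <<'E'
from h import *
from plant import read_camera,sensors
def edges(name,c,o,ang,zb):
    X=cloud(c);a=np.radians(ang);M=np.array([[np.cos(a),np.sin(a)],[-np.sin(a),np.cos(a)]])
    p=(X[...,:2]-o)@M.T*1000;z=X[...,2];t=(z>zb+.007)&(z<zb+.03)&(np.abs(p)<73).all(-1)&(np.abs(p[...,0])<57)
    x,y=p[t].T
    b=lambda u,w,ks,f:np.median([f(u[(w>k)&(w<k+4)]) for k in ks]).round(2)
    print(name,"ymin",b(y,x,range(-44,40,4),np.min),"xmin",b(x,y,range(-60,-20,4),np.min),"xmax",b(x,y,range(-60,-20,4),np.max))
if __name__=="__main__":
    s=sensors.sense();c=read_camera("top");zb=s["eef_pos"][2]-.072
    print(s["eef_pos"])
    edges("start",dict(np.load("pics/top0.npz")),[.5183,-.2550],13.8,0)
    edges("now",c,[.5271,.2536],13.1,zb)
E
python3 edge.py
```

```text
[0.5271873  0.25506248 0.12472803]
start ymin -63.67 xmin -49.75 xmax 49.11
now ymin -63.23 xmin -50.4 xmax 48.81
```

```bash
python3 -m creep '[[1,[-0.0035,0.0025,0.02],[0,0,0]],[1,[0,0,0.03],[0,0,0]],[1,[0,0,0.03],[0,0,0]],[1,[0,0,0.02],[0,0,0]],[1,[0,0,0.01],[0,0,0]],[1,[0,0,0],[0,0,0]],[1,[0,0,0],[0,0,0]],[1,[0,0,0],[0,0,0]]]'; python3 edge.py
```

```text
time: 10.0
eef_pos: [0.5281, 0.2546, 0.103]
ee_rot: [3.141, -0.0, 1.799]
force: [0.1, 0.9, -4.6]
grip_width: 0.0157
finger_force: 40.0
[0.52812292 0.25457517 0.10300028]
start ymin -63.67 xmin -49.75 xmax 49.11
now ymin -63.97 xmin -49.54 xmax 49.17
```

```bash
python3 -m creep '[[1,[0,0,0.01],[0,0,0]],[1,[0,0,0.01],[0,0,0]],[1,[0,0,0.01],[0,0,0]],[1,[0,0,0.005],[0,0,0]],[1,[0,0,0.005],[0,0,0]],[1,[0,0,0],[0,0,0]],[1,[0,0,0],[0,0,0]]]'; python3 edge.py
```

```text
time: 10.75
eef_pos: [0.5278, 0.2545, 0.0946]
ee_rot: [-3.142, 0.0, 1.799]
force: [-0.0, -0.2, -5.5]
grip_width: 0.0162
finger_force: 40.0
[0.52783664 0.25445338 0.09461766]
start ymin -63.67 xmin -49.75 xmax 49.11
now ymin -64.22 xmin -50.32 xmax 50.53
```

```bash
python3 -m creep '[[1,[0,0,0.004],[0,0,0]],[1,[0,0,0.004],[0,0,0]],[1,[0,0,0.003],[0,0,0]],[1,[0,0,0],[0,0,0]],[1,[0,0,0],[0,0,0]]]'; python3 d.py .5271 .2536 .0926 103.1
```

```text
time: 11.3
eef_pos: [0.5279, 0.2545, 0.0926]
ee_rot: [3.141, 0.0, 1.799]
force: [-0.6, -0.7, -2.6]
grip_width: 0.0157
finger_force: 40.0
t 11.3 pos [0.5279 0.2545 0.0926] rpy [179.99   0.   103.06] q6 0.07
shift units [-0.0033 -0.0047  0.0001] turn units [ 0.0001  0.     -0.0009]
```

The load is starting to come off the wrist. I press about half a millimetre further to seat it, then open gently.

```bash
python3 -m creep '[[1,[0,0,0.003],[0,0,0]],[1,[0,0,0],[0,0,0]],[1,[0,0,0],[0,0,0]],[0.5,[0,0,0],[0,0,0]],[0.3,[0,0,0],[0,0,0]],[0.3,[0,0,0],[0,0,0]],[0.3,[0,0,0],[0,0,0]],[0.3,[0,0,0],[0,0,0]]]'; python3 d.py .5271 .2536 .15 103.1
python3 - <<'E'
from h import *
from plant import read_camera
from edge import edges
c=read_camera("top");edges("rel",c,[.5271,.2536],13.1,.02)
c=read_camera("scene");X=cloud(c);m=(np.abs(X[...,0]-.52)<.08)&(np.abs(X[...,1]-.25)<.08)
u,v=proj(c,[.54,.26,.05]).astype(int);cv2.imwrite("pics/scene2.png",cv2.resize(c["color"][v-70:v+60,u-100:u+90],None,fx=4,fy=4,interpolation=2))
E
```

```text
time: 12.1
eef_pos: [0.528, 0.2545, 0.0918]
ee_rot: [3.141, -0.0, 1.799]
force: [0.1, 0.1, 0.5]
grip_width: 0.033
finger_force: 0.0
t 12.1 pos [0.528  0.2545 0.0918] rpy [179.98  -0.   103.06] q6 0.07
shift units [-0.0035 -0.0053 -0.2909] turn units [ 0.0004 -0.0001 -0.0009]
rel ymin -64.33 xmin -50.3 xmax 49.46
```

View pics/scene2.png

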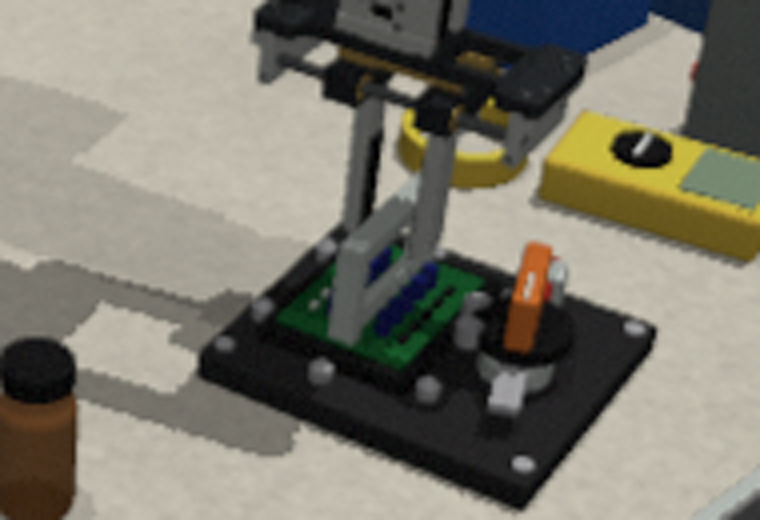

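Picture: the carrier sits flat between the pins (corner pins at (320,372) and (428,388)), the fingers are clear of the handle, and the clamp finger at (505,390) is clear of the nest. I lift now and move over the knob.

```bash
python3 -m creep '[[0.3,[0,0,-0.03],[0,0,0]],[0.3,[0,0,-0.08],[0,0,0]],[0.3,[0,0,-0.12],[0,0,0]],[0.3,[0,0,-0.1],[0,0,0]],[0.3,[0,0.03,-0.03],[0,0,0]],[0.3,[0,0.1,0],[0,0,0]],[0.3,[0,0.12,0],[0,0,0]],[0.3,[0,0.12,0],[0,0,0]],[0.3,[0,0.08,0],[0,0,0]],[0.2,[0,0,0],[0,0,-0.13]],[0.2,[0,0,0],[0,0,-0.13]],[0.2,[0,0,0],[0,0,-0.13]],[0.2,[0,0,0],[0,0,0]],[0.2,[0,0,0],[0,0,0]]]'; python3 d.py .6157 .2750 .079 120.9
python3 - <<'E'
from h import *
from plant import read_camera
from edge import edges
c=read_camera("top");edges("rel",c,[.5271,.2536],13.1,.02)
X=cloud(c);m=(np.abs(X[...,0]-.527)<.05)&(np.abs(X[...,1]-.25)<.07)&(X[...,2]>.09)&(X[...,2]<.11);box(m,X,"handle")
E
```

```text
time: 13.6
eef_pos: [0.6154, 0.2747, 0.1632]
ee_rot: [-3.141, -0.0, 2.103]
force: [0.1, -0.2, 0.2]
grip_width: 0.0376
finger_force: 0.0
t 13.6 pos [0.6154 0.2747 0.1632] rpy [-1.7996e+02 -1.0000e-02  1.2049e+02] q6 -0.24
shift units [0.0005 0.0021 0.4212] turn units [-0.001  -0.0003 -0.0092]
rel ymin -63.95 xmin -50.12 xmax 49.27
handle n 580 c [526.4 254.2] size [ 17.2 106.3] ang 12.7 zmed 0.099 zmax 0.1028
```

```bash
python3 -m creep '[[0.2,[0,0,0.1],[0,0,-0.009]],[0.2,[0,0,0.12],[0,0,0]],[0.2,[0,0,0.12],[0,0,0]],[0.2,[0,0,0.06],[0,0,0]],[0.2,[0,0,0.02],[0,0,0]],[0.2,[0,0,0],[0,0,0]],[1,[0,0,0],[0,0,0]],[1,[0,0,0],[0,0,0]],[1,[0,0,0],[0,0,0]],[1,[0,0,0],[0,0,0]],[1,[0,0,0],[0,0,0]]]' 60; python3 d.py .6157 .2750 .079 120.9; python3 -c "
from plant import sensors;print(sensors.sense()['torque'],sensors.sense()['force'])"
```

```text
time: 14.75
eef_pos: [0.6156, 0.2747, 0.0812]
ee_rot: [3.141, 0.001, 2.112]
force: [-3.2, -2.2, 6.1]
grip_width: 0.0154
finger_force: 60.0
t 14.75 pos [0.6156 0.2747 0.0812] rpy [1.7999e+02 3.0000e-02 1.2103e+02] q6 -0.25
shift units [0.0013 0.0012 0.0108] turn units [0.0003 0.0007 0.0028]
[-0.38998303  0.64550875  0.05761581] [-3.1790163  -2.23216955  6.11160618]
```

```bash
python3 -m creep '[[1,[0,0,-0.008],[0,0,0]],[1,[0,0,0],[0,0,0.1]],[1,[0,0,0],[0,0,0.15]],[1,[0,0,0],[0,0,0.15]],[1,[0,0,0],[0,0,0.15]],[1,[0,0,0],[0,0,0.15]],[1,[0,0,0],[0,0,0.15]],[1,[0,0,0],[0,0,0.15]],[1,[0,0,0],[0,0,0.1]],[1,[0,0,0],[0,0,0.05]],[1,[0,0,0],[0,0,0]]]'; python3 d.py .6157 .2750 .079 70; python3 -c "
from plant import sensors;print(sensors.sense()['torque'],sensors.sense()['force'])"
```

```text
time: 15.85
eef_pos: [0.6161, 0.2746, 0.0812]
ee_rot: [3.14, -0.0, 1.209]
force: [1.7, -0.7, -0.5]
grip_width: 0.0156
finger_force: 60.0
t 15.85 pos [0.6161 0.2746 0.0812] rpy [ 1.7992e+02 -2.0000e-02  6.9270e+01] q6 0.65
shift units [ 0.0011 -0.0027  0.0111] turn units [ 0.0017 -0.0005 -0.0161]
[-0.18924079 -0.18505198  0.05753877] [ 1.66056144 -0.71352312 -0.49202684]
```

```bash
cat > t.py <<'E'
from plant import sensors;import numpy as np
s=sensors.sense();print(round(s["time"],2),"yaw",np.degrees(s["ee_rot"][2]).round(2),"Tz",s["torque"][2].round(3),"F",s["force"].round(1),"q6",s["q"][5].round(2))
E
m='python3 t.py'
python3 -m creep '[[1,[0,0,0],[0,0,0.06]],[1,[0,0,0],[0,0,0.06]],[1,[0,0,0],[0,0,0.06]]]' >/dev/null; $m
python3 -m creep '[[1,[0,0,0],[0,0,0.06]],[1,[0,0,0],[0,0,0.06]]]'>/dev/null; $m
python3 -m creep '[[1,[0,0,0],[0,0,0.05]],[1,[0,0,0],[0,0,0.05]]]'>/dev/null; $m
```

```text
16.15 yaw 61.17 Tz 0.438 F [ 1.9 -1.8 -0.7] q6 0.79
16.35 yaw 55.75 Tz 0.278 F [ 1.7 -0.8 -0.7] q6 0.89
16.55 yaw 51.24 Tz 0.195 F [ 2.6 -1.4 -1.5] q6 0.97
```

```bash
m='python3 t.py'
python3 -m creep '[[1,[0,0,0],[0,0,0.04]],[1,[0,0,0],[0,0,0.04]]]' >/dev/null; $m
python3 -m creep '[[1,[0,0,0],[0,0,0.04]],[1,[0,0,0],[0,0,0.04]]]'>/dev/null; $m
python3 -m creep '[[1,[0,0,0],[0,0,0.04]],[1,[0,0,0],[0,0,0]]]'>/dev/null; $m
```

```text
16.75 yaw 47.64 Tz 0.013 F [ 2.1 -1.7 -1.2] q6 1.03
16.95 yaw 44.01 Tz -0.098 F [ 2.8 -1.2 -1.3] q6 1.09
17.15 yaw 42.24 Tz -0.302 F [ 2.5 -2.3 -1.9] q6 1.12
```

```bash
m='python3 t.py'
python3 -m creep '[[1,[0,0,0],[0,0,0.05]],[1,[0,0,0],[0,0,0.05]]]' >/dev/null; $m
python3 -m creep '[[1,[0,0,0],[0,0,0.05]],[1,[0,0,0],[0,0,0]]]'>/dev/null; $m
```

```text
17.35 yaw 37.71 Tz -0.222 F [ 3.3 -1.4 -2.2] q6 1.2
17.55 yaw 35.51 Tz -0.435 F [ 4.6 -2.5 -2.6] q6 1.24
```

Past the crest the knob is pulling ahead, so I release it to snap home, then lift clear.

```bash
python3 -m creep '[[0,[0,0,0],[0,0,0]],[0,[0,0,0],[0,0,0]],[-0.3,[0,0,0],[0,0,0]],[-0.3,[0,0,0],[0,0,0]],[-0.3,[0,0,-0.04],[0,0,0]],[-0.3,[0,0,-0.1],[0,0,0]],[-0.3,[0,0,-0.15],[0,0,0]],[-0.3,[0,0,-0.2],[0,0,0]],[-0.3,[0,0,-0.2],[0,0,0]],[-0.3,[0,0,-0.1],[0,0,0]],[-0.3,[0,0,0],[0,0,0]],[-0.3,[0,0,0],[0,0,0]]]'
python3 - <<'E'
from h import *
from plant import read_camera
c=read_camera("top");from edge import edges
edges("rel",c,[.5271,.2536],13.1,.02);X=cloud(c);z=X[...,2];hsv=cv2.cvtColor(c["color"],cv2.COLOR_BGR2HSV)
m=(np.abs(X[...,0]-.527)<.05)&(np.abs(X[...,1]-.25)<.07)&(z>.09)&(z<.11);box(m,X,"handle")
r=(np.abs(X[...,0]-.615)<.06)&(np.abs(X[...,1]-.275)<.06)
box(r&(z>.07)&(z<.11)&(hsv[...,0]>5)&(hsv[...,0]<22)&(hsv[...,1]>150)&(hsv[...,2]>60),X,"bar")
a=cv2.resize(c["color"][160:310,95:235],None,fx=3,fy=3,interpolation=2)
s=read_camera("scene");u,v=proj(s,[.54,.26,.05]).astype(int)
b=cv2.resize(s["color"][v-75:v+75,u-63:u+63],None,fx=3,fy=3,interpolation=2)
cv2.imwrite("pics/fin.png",np.hstack([a,b]))
E
```

```text
time: 18.75
eef_pos: [0.6153, 0.2749, 0.2395]
ee_rot: [3.142, -0.0, 0.62]
force: [0.6, -1.0, -0.3]
grip_width: 0.061
finger_force: 0.0
rel ymin -64.25 xmin -50.22 xmax 50.47
handle n 578 c [526.7 254.1] size [ 17.2 106.2] ang 13.0 zmed 0.099 zmax 0.1032
bar n 226 c [613.8 273.5] size [60.5 15.9] ang 28.0 zmed 0.091 zmax 0.0953
```

View pics/fin.png

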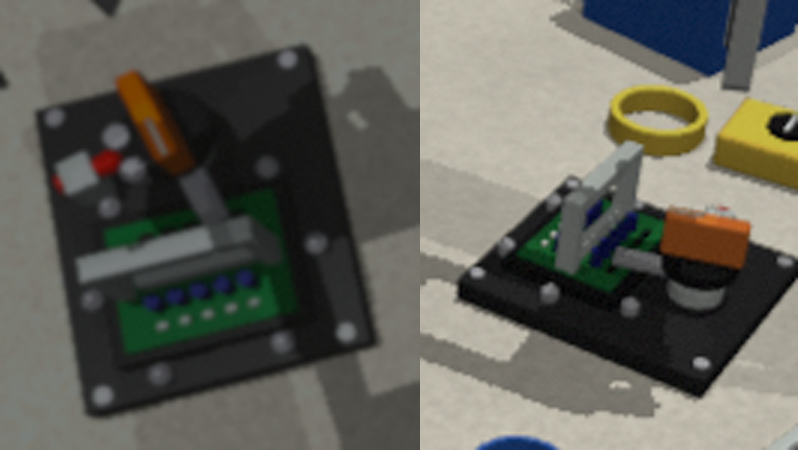

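Left crop: the clamp finger at (205,195) lies over the carrier and the red pin at (107,160) sits between the two lobes at (115,135) and (133,168). The bar moved on by itself from 35.5° to 28°, which is the locked rest about 0.35 rad past the crest. The carrier is flat and centred, so I hand in.

```bash
python3 -c "
from plant import manip;print(manip.close_job())"
```

```text
the job is handed in; nothing more can be done
None
```

I handed in the job at about 19 s. The carrier sits flat in the nest, released. The knob has clicked past its detent and rests there on its own, with the clamp finger over the carrier. The jar and cup were never approached below carrying height. The hand-in call returned no verdict.

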